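# Make up a fittings kit and weigh it on the spring balance

### The arm

A 6-joint arm with a two-finger parallel gripper is mounted at the origin on the work surface. World frame = base frame: x ahead of the robot, y to its left, z up, the work surface at z = 0. Lengths are in m, angles in rad, forces in N, time in s.
With the tool pointing down it reaches from about 0.35 to 0.975 m from the base axis. Payload 17.4 kg.
Tool frame: the origin (TCP) lies between the finger pads; the fingertips stand 25 mm ahead of it and the grasp point (between the pads) lies 6 mm ahead of it (arm.tip_reach is the distance from the TCP to the fingertips, in m); z points along the fingers, y is the line along which they close (so a half turn about z gives the same grasp; the last joint's range is limited). The gripper opens to 85 mm and grips with 20 to 120 N. Pads are 22 mm wide; open, the fingers measure 114 mm over their backs; the gripper's body (76 mm by 85 mm) begins 54 mm behind the grasp point. The pads swing forward as they close: fully open they stand 13 mm farther back than shut.
Start: joints at [1.287, 0.116, 1.442, -0, 1.584, -0.038], TCP at [0.164, 0.655, 0.256] pointing down, gripper open.
Joint ranges: [-2.83, 2.83], [-0.83, 2.19], [0.07, 2.5], [-1.14, 4.28], [0.01, 3], [-2.97, 2.97]. Speed limits (rad/s): [1.89, 1.89, 2.22, 3.14, 3.14, 3.14].

### API

Orientations are given as a unit quaternion [w, x, y, z].
In Python, from plant import read_state, vision, arm, models gives the robot as it stands.
- The arm moves only by the tool send_rows, never from a script. Its argument "series" is a list of rows, each an object of numbers: "tx", "ty", "tz": the shift along the tool's x, y, z in cm; "ax", "ay", "az": the turn, a rotation vector about the tool's x, y, z in degrees. In form: [{"tx": .., "ty": .., "tz": .., "ax": .., "ay": .., "az": ..}, ...]. A call has 1 to 20 rows; each row is the pose to reach, as a shift and turn from the pose commanded when the call began, along the tool's axes at that moment; what a row does not reach only later rows make up. A row lasts 1/10 s, in which the tool goes at most 50 mm and 8.59 degrees, less where a joint would pass 70% of its speed; a pose out of reach is approached as far as the arm can. A call with a gripper value outside its range is refused whole. "hand" is the gripper's target within -1 to 1 (shut at 1, half-way at 0, fully open at -1), set as the call begins (left out, the last holds). The fingers move at their own pace and stop on an object; "squeeze" is the grip in N (left out, the last holds). Time passes only in rows, so rows that repeat a pose let the fingers close. It gives the time, the measured TCP pose, the force, the opening and the grip force at its end, in the units of the state.
- read_state(): the state, without advancing time (a new reading comes with each control period).
- vision.grab_frame(name): name is "side" or "top" or "wrist"; returns the picture (400x640x3 uint8, red, green, blue); there is no depth.
- vision.get_calibration(name): a dict with "fx", "fy", "cx", "cy" (pixels), "k1" (the pictures are not rectified: a ray, as slopes to the right and down, at radius r is drawn at 1 + k1 r^2 times it, then the intrinsics apply), "pose" (4x4, takes a point from camera to world coordinates); the wrist camera has in their place "T_tool_cam" (4x4, takes a point from camera to tool coordinates, whose origin is the TCP and whose axes are the flange's). Camera axes: x right, y down, z forward; pixel columns grow to the right and rows downward; lengths in m; the calibration is good to about 2 mm. A picture is of the moment at which its call begins: read the wrist's pose just before it. get_calibration takes no time and is no camera call.
- arm.sign_off(): hands the job in; it is judged then, once.
Trained networks look in the newest picture that a camera, given by its name, has taken for a name from the list of things; names that differ only in an ending like _2 or _b are one class to them, and where a whole thing is asked for, a point or a joint stands for the part that bears it (a point fixed in the world has none). Each returns a list of dicts, best first, with "confidence" (0 to 1); they miss things now and then, are a little off and sometimes report something else, mostly with a low value. They report only what shows in the picture. A call takes as long as a camera call. They do not tell look-alikes from the thing itself.
- models.recognise(camera, label): "point" ([x, y, z] in m, in the coordinates of the camera as it stood for that picture, good to about 4 mm: the middle of the surface that is visible of it).
- models.outline_of(camera, label): "region" (400x640 bool, what is visible of it).
- models.pinpoint(camera, label): "point" ([x, y, z] in m, in the coordinates of the camera as it stood for that picture, good to about 4 mm: a listed point, or the origin of a listed thing).
The state is a dict: "time": time; "joint_positions": joint angles; "qd": joint speeds; "tau": joint torques, N m; "position": TCP position; "tcp_rot": TCP orientation; "wrist_force": force on the tool from outside, world axes, zero at the start; "moment": the same for the moment, N m; "finger_gap": finger opening in m; "grasp_force": force on a finger pad.
Only numpy, scipy, OpenCV 4.12 (cv2) and the standard library are available. Lean on these libraries where they do the work, as an engineer would, in place of code of your own. Each camera call takes 0.05 s, during which the arm holds its last target. There are 200 camera calls.

### The job

Make up the set of fittings for the model: add what is missing from the mat to the weighing pan so that it holds exactly one bracket, one cover and one shaft, leaving the spares on the mat. Then hang the pan by the peak of its bail on the hook of the spring balance and let the weight down slowly, so that the pointer never jumps; let go and leave the pan hanging free with the pointer at rest. Do not disturb the other things on the bench.

Things in the scene. Friction and masses are not known exactly. Their poses are not given: they have to be found in the camera images.
- pan: Loose grey sheet-metal weighing pan, 0.27 to 0.43 kg empty: 240 mm (x) x 210 mm (y) outside, floor 3 mm, walls 25 mm high, 3 mm thick. Origin: centre of its underside, z up. A wire bail is fixed rigidly over its middle line x = 0, along y. At the start one fitting lies in the half with x > 0 (centre within 40 mm of x = 60 mm, y = 0); the half with x < 0 is empty.
- bail_top (a point): Peak of the bail, centre of the 6 mm steel wire: x = y = 0 of the pan, 95 mm above its underside; the scale hook belongs here. Axes as the pan. From here the wire slopes down over 14 mm each way along y to the level parts of the bail (bail_left, bail_right).
- bail_left (a point): Centre of the level part of the bail wire on the +y side: x = 0, y = 47 mm of the pan, 85 mm above its underside; level from y = 14 to 80 mm, then down to the end wall. Axes as the pan.
- bail_right (a point): The same on the -y side (y = -47 mm of the pan; level from -14 to -80 mm). Axes as the pan.
- hook_seat (a point): Where the centre of the bail wire rests in the hook: 225 mm above the bench when empty, lower as the spring yields. The hook is J-shaped, 5 mm wire, in the x-z plane of this frame; its mouth opens towards -x, the robot side. Crook 18 mm wide inside; its back (x = 11.5 mm) rises to 30 mm above the seat, then slants to the draw rod on x = 0 at 46 mm above.
- hook_point (a point): Tip of the hook: x = -16.5 mm and 19 mm above hook_seat (wire top 21.5 mm). The bail comes in from -x above it, its wire centre more than 25 mm above hook_seat, then goes down behind it. Axes as hook_seat.
- balance (a joint): Reading of the spring balance, m: 0 empty, grows as the hook and red pointer go down, at most 0.10. The spring yields 10 mm per newton after a 0.2 N preload, so the full pan settles between about 0.035 and 0.06.
- stand: Fixed stand with the spring balance. Origin: bench point straight below the hook; axes as hook_seat. A 5 mm draw rod rises from the hook into the balance tube, 34 mm across, whose lower end is 366 mm above the bench. Post 16 mm thick, 676 mm high, at x = 235 mm on a base plate (x 165 to 305 mm, 200 mm wide, 16 mm high); arm to the balance 612 mm up.
- mat: Fixed black cutting mat, 250 mm (x) x 300 mm (y), 3 mm thick, on which the other five fittings and the tape roll lie. Origin: centre of its underside.
- bracket_a: Aluminium lug bracket A: flat base 56 x 36 x 5 mm with an upright lug along its middle, 8 mm thick (along its y), 34 mm long (x), whose rounded top is 43 mm above the underside. Origin: centre of its underside, z up. One of two alike.
- cover_a: Round aluminium gearbox cover A: flange 50 mm across and 4 mm thick, with a raised boss in the middle 34 mm across whose flat top is 22 mm above the underside. Origin: centre of its underside, z up. One of two alike.
- shaft_a: Steel stub shaft A: 8 mm thick, 80 mm long along its x, with a square aluminium block 26 mm (x) x 16 mm (y) x 16 mm high at the middle, on which it lies flat. Origin: centre of the underside of the block, z up. One of two alike.
- bracket_b: Aluminium lug bracket B: flat base 56 x 36 x 5 mm with an upright lug along its middle, 8 mm thick (along its y), 34 mm long (x), whose rounded top is 43 mm above the underside. Origin: centre of its underside, z up. One of two alike.
- cover_b: Round aluminium gearbox cover B: flange 50 mm across and 4 mm thick, with a raised boss in the middle 34 mm across whose flat top is 22 mm above the underside. Origin: centre of its underside, z up. One of two alike.
- shaft_b: Steel stub shaft B: 8 mm thick, 80 mm long along its x, with a square aluminium block 26 mm (x) x 16 mm (y) x 16 mm high at the middle, on which it lies flat. Origin: centre of the underside of the block, z up. One of two alike.
- tape: Bystander: roll of tape 72 mm across, 19 mm high, on the mat.
- glue: Bystander: small white glue bottle, 38 mm across, 100 mm high.
- sander: Bystander: sanding block 100 x 45 x 32 mm.
- driver: Bystander: red screwdriver 170 mm long, lying.
- filler_knife: Bystander: yellow-handled filler knife 180 mm long, lying.
There are look-alikes about, which are no part of the job. What is shaped like the bracket_a but green is not meant. What is shaped like the cover_b but blue is not meant.

How it is judged:
By the outcome, as a careful person would: the job done as asked, in the order asked, and still so for the second after the job is handed in, with the robot touching nothing.
It also fails if it takes over 72 s, if anything falls off the work surface, if the arm or the gripper's body presses on something with over 40 N, if the wrist force passes 120 N, or if a joint passes its speed limit or range.

## Working session

There is one attempt and no reset: what is moved stays moved. The work goes in short steps, Python scripts to look and compute and a tool call to move; the robot and the scene stay as the last step left them, time stands still between calls to the robot, and variables do not carry over. Pictures are saved under pics/ and viewed, at most 13 in all, crops included, and the job is handed in when it is done.

Besides the shell and the picture viewer there is one more tool, called after "Call:" as name(argument=value, ...), one argument or row to a line, values as JSON. send_rows: Moves the arm, as the interface text tells. Its arguments: {"type":"object","properties":{"series":{"type":"array","items":{"type":"object","properties":{"tx":{"type":"number"},"ty":{"type":"number"},"tz":{"type":"number"},"ax":{"type":"number"},"ay":{"type":"number"},"az":{"type":"number"}}}},"hand":{"type":"number"},"squeeze":{"type":"number"}},"required":["series"]}

```bash
mkdir -p pics
cat > h.py <<'E'
import numpy as np, cv2
from scipy.spatial.transform import Rotation as R
from plant import read_state, vision, arm, models
def Rt(q): return R.from_quat([q[1],q[2],q[3],q[0]]).as_matrix()
def campose(cam,s=None):
    c=vision.get_calibration(cam)
    if 'pose' in c: return np.array(c['pose'])
    s=s or read_state(); T=np.eye(4); T[:3,:3]=Rt(s['tcp_rot']); T[:3,3]=s['position']
    return T@np.array(c['T_tool_cam'])
def world(cam,p,s=None):
    T=campose(cam,s); return T[:3,:3]@np.array(p)+T[:3,3]
def ray(cam,u,v,z,s=None):
    c=vision.get_calibration(cam); x=(u-c['cx'])/c['fx']; y=(v-c['cy'])/c['fy']
    d=np.array([x,y])
    q=d.copy()
    for _ in range(20): q=d/(1+c['k1']*(q@q))
    T=campose(cam,s); w=T[:3,:3]@np.array([q[0],q[1],1]); o=T[:3,3]
    return o+w*(z-o[2])/w[2]
def proj(cam,p,s=None):
    c=vision.get_calibration(cam); T=campose(cam,s); q=T[:3,:3].T@(np.array(p)-T[:3,3]); d=q[:2]/q[2]; d=d*(1+c['k1']*(d@d))
    return np.array([c['fx']*d[0]+c['cx'],c['fy']*d[1]+c['cy']])
def save(cam,n):
    im=vision.grab_frame(cam); cv2.imwrite(f'pics/{n}.png',im[:,:,::-1]); return im
E
python3 - <<'E'
from h import *
np.set_printoptions(precision=3,suppress=True)
s=read_state();print(s)
for c in ['top','side']:
    save(c,c+'0'); print(c,campose(c),vision.get_calibration(c)['fx'])
    for n in ['bracket_a','cover_a','shaft_a','pan','tape','glue','sander']:
        for d in models.recognise(c,n): 
            w=world(c,d['point']); print(n,round(d['confidence'],2),w,proj(c,w).round())
    for n in ['bail_top','bail_left','bail_right','hook_seat','hook_point','pan']:
        for d in models.pinpoint(c,n): 
            w=world(c,d['point']); print('P',n,round(d['confidence'],2),w,proj(c,w).round())
print(vision.get_calibration('wrist')['T_tool_cam'],vision.get_calibration('wrist')['fx'],arm.tip_reach)
E
```

```text
{'time': 0.0, 'joint_positions': array([ 1.287,  0.116,  1.442, -0.   ,  1.584, -0.038]), 'qd': array([-0.001,  0.001,  0.001, -0.   , -0.002, -0.001]), 'tau': array([  0.001, -73.199, -63.249,  -0.   ,   0.006,   0.   ]), 'position': array([0.164, 0.655, 0.256]), 'tcp_rot': array([-0.   ,  0.123,  0.992, -0.001]), 'wrist_force': array([-0.518, -0.207,  0.311]), 'moment': array([-0.037,  0.043, -0.021]), 'grasp_force': 0.0, 'finger_gap': 0.0850535573406502}
top [[ 0.027 -0.986  0.162  0.322]
 [-1.    -0.027 -0.     0.028]
 [ 0.004 -0.162 -0.987  1.419]
 [ 0.     0.     0.     1.   ]] 414.1281729363709
bracket_a 0.73 [ 0.458 -0.369  0.011] [440. 225.]
bracket_a 0.71 [ 0.477 -0.171  0.007] [382. 218.]
bracket_a 0.63 [ 0.335 -0.237  0.   ] [401. 261.]
cover_a 0.72 [ 0.479 -0.268  0.011] [411. 218.]
cover_a 0.59 [ 0.599 -0.181  0.012] [386. 183.]
cover_a 0.55 [ 0.324 -0.374  0.014] [443. 265.]
shaft_a 0.44 [0.556 0.107 0.015] [302. 193.]
shaft_a 0.44 [ 0.596 -0.272  0.017] [412. 184.]
pan 0.96 [0.503 0.061 0.003] [315. 209.]
tape 0.58 [ 0.588 -0.373  0.021] [441. 187.]
sander 0.61 [0.311
[... 954 characters left out ...]
764 0.011 0.051] [396. 219.]
sander 0.72 [0.319 0.269 0.032] [236. 194.]
P bail_top 0.87 [0.512 0.062 0.095] [305. 208.]
P bail_left 0.97 [0.493 0.106 0.084] [296. 203.]
P bail_left 0.63 [ 0.472 -0.179  0.002] [306. 299.]
P bail_right 0.67 [0.521 0.02  0.089] [311. 218.]
P hook_seat 0.48 [0.583 0.324 0.226] [312. 124.]
P hook_point 0.48 [0.51  0.061 0.095] [304. 208.]
P hook_point 0.4 [0.568 0.311 0.243] [308. 121.]
P pan 0.89 [0.504 0.059 0.   ] [304. 235.]
P pan 0.39 [0.579 0.323 0.226] [311. 124.]
P pan 0.38 [ 0.539 -0.281 -0.006] [344. 332.]
[[ 0.001 -0.959 -0.283  0.072]
 [ 1.     0.001  0.001 -0.   ]
 [-0.    -0.283  0.959 -0.118]
 [ 0.     0.     0.     1.   ]] 281.4936986974682 0.025
```

View pics/top0.png

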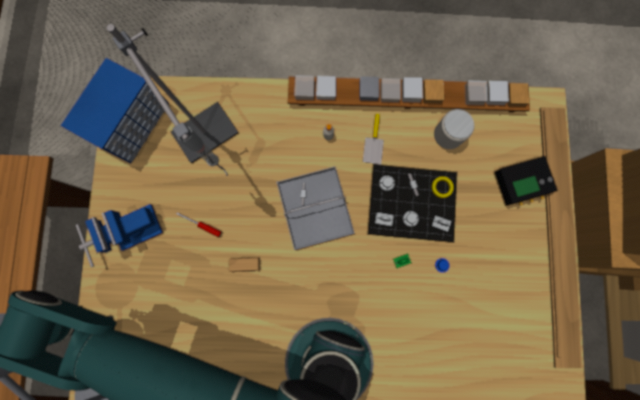

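View pics/side0.png

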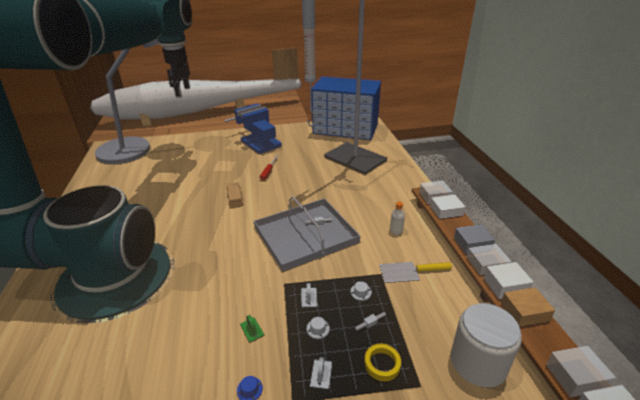

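The top and side views show the pan at (315,208) already holding a shaft at (302,193). On the mat are two covers (387,183) and (411,218), two brackets (384,218) and (442,225), one shaft (413,184), and the tape. A bracket and a cover are missing from the pan. The stand's hook is near (226,171). The green and blue look-alikes lie off the mat.

```bash
cat >> h.py <<'E'
def toolR(az,tilt=0.):
    "tool down, closing axis (tool y) at azimuth az deg; tilt about tool y (deg)"
    a=np.radians(az); y=np.array([np.cos(a),np.sin(a),0]); z=np.array([0,0,-1.]); x=np.cross(y,z)
    return np.c_[x,y,z]@R.from_euler('y',tilt,degrees=True).as_matrix()
def go(pos,az,tilt=0.,s=None):
    s=s or read_state(); C=Rt(s['tcp_rot']); d=C.T@(np.array(pos)-s['position'])*100
    rv=R.from_matrix(C.T@toolR(az,tilt)).as_rotvec(degrees=True)
    print('t %.2f'%s['time'],'tx,ty,tz',d.round(2),'a',rv.round(2))
E
python3 - <<'E'
from h import *
go([0.46,-0.09,0.34],5)
go([0.44,0.2,0.34],25)
for u,v in [(208,132)]: print(ray('top',u,v,0.016))
E
```

```text
t 1.40 tx,ty,tz [-46.81 -65.04  -8.37] a [-0.    0.   70.92]
t 1.40 tx,ty,tz [-37.81 -37.39  -8.37] a [-0.    0.   50.92]
[0.76452716 0.44622834 0.016     ]
```

Call:
send_rows(
  series=[
    {"tx": -37.8, "ty": -37.4, "tz": -8.4, "az": 51},
    {"tx": -37.8, "ty": -37.4, "tz": -8.4, "az": 51},
    {"tx": -37.8, "ty": -37.4, "tz": -8.4, "az": 51},
    {"tx": -37.8, "ty": -37.4, "tz": -8.4, "az": 51},
    {"tx": -37.8, "ty": -37.4, "tz": -8.4, "az": 51},
    {"tx": -37.8, "ty": -37.4, "tz": -8.4, "az": 51},
    {"tx": -37.8, "ty": -37.4, "tz": -8.4, "az": 51},
    {"tx": -37.8, "ty": -37.4, "tz": -8.4, "az": 51},
    {"tx": -37.8, "ty": -37.4, "tz": -8.4, "az": 51},
    {"tx": -37.8, "ty": -37.4, "tz": -8.4, "az": 51},
    {"tx": -37.8, "ty": -37.4, "tz": -8.4, "az": 51},
    {"tx": -37.8, "ty": -37.4, "tz": -8.4, "az": 51},
    {"tx": -37.8, "ty": -37.4, "tz": -8.4, "az": 51},
    {"tx": -37.8, "ty": -37.4, "tz": -8.4, "az": 51},
  ],
)

```text
invalid input
```

Run:
```python
from h import *
np.set_printoptions(precision=4,suppress=True)
s=read_state();print(s['position'],s['tcp_rot'])
im=save('wrist','w0')
for n in ['bail_top','bail_left','bail_right','hook_seat','hook_point','pan','shaft_a','balance']:
    for d in models.pinpoint('wrist',n): 
        w=world('wrist',d['point'],s); print('P',n,round(d['confidence'],2),w,proj('wrist',w,s).round())
go([0.46,-0.16,0.34],-5)
```

```text
[0.1643 0.6547 0.2563] [-0.      0.1226  0.9925 -0.    ]Traceback (most recent call last):
  File "<stdin>", line 6, in <module>
ValueError: it knows: bail_left, bail_right, bail_top, bracket, cover, driver, filler_knife, glue, hook_point, hook_seat, mat, pan, sander, shaft, stand, tape
```

View pics/w0.png

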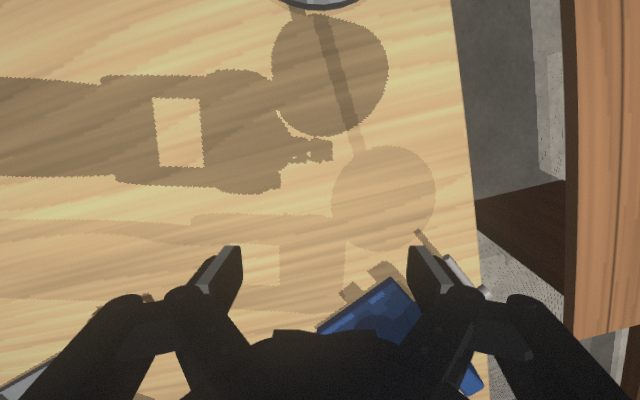

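The move was refused, so this picture shows only the start view: the fingers at (225,270) and (425,270) over bare bench, with the vise below. I'll resend with every field given.

Call:
send_rows(
  series=[
    {"tx": -37.8, "ty": -37.4, "tz": -8.4, "ax": 0, "ay": 0, "az": 51},
    {"tx": -37.8, "ty": -37.4, "tz": -8.4, "ax": 0, "ay": 0, "az": 51},
    {"tx": -37.8, "ty": -37.4, "tz": -8.4, "ax": 0, "ay": 0, "az": 51},
    {"tx": -37.8, "ty": -37.4, "tz": -8.4, "ax": 0, "ay": 0, "az": 51},
    {"tx": -37.8, "ty": -37.4, "tz": -8.4, "ax": 0, "ay": 0, "az": 51},
    {"tx": -37.8, "ty": -37.4, "tz": -8.4, "ax": 0, "ay": 0, "az": 51},
    {"tx": -37.8, "ty": -37.4, "tz": -8.4, "ax": 0, "ay": 0, "az": 51},
    {"tx": -37.8, "ty": -37.4, "tz": -8.4, "ax": 0, "ay": 0, "az": 51},
    {"tx": -37.8, "ty": -37.4, "tz": -8.4, "ax": 0, "ay": 0, "az": 51},
    {"tx": -37.8, "ty": -37.4, "tz": -8.4, "ax": 0, "ay": 0, "az": 51},
    {"tx": -37.8, "ty": -37.4, "tz": -8.4, "ax": 0, "ay": 0, "az": 51},
    {"tx": -37.8, "ty": -37.4, "tz": -8.4, "ax": 0, "ay": 0, "az": 51},
    {"tx": -37.8, "ty": -37.4, "tz": -8.4, "ax": 0, "ay": 0, "az": 51},
    {"tx": -37.8, "ty": -37.4, "tz": -8.4, "ax": 0, "ay": 0, "az": 51},
  ],
)

```text
time: 3.2
position: [0.4395, 0.2005, 0.3401]
tcp_rot: [-0.0, 0.538, 0.843, -0.0]
wrist_force: [0.2, 0.6, -0.7]
finger_gap: 0.0855
grasp_force: 0.0
```

Run:
```python
from h import *
np.set_printoptions(precision=4,suppress=True)
s=read_state();print(s['position'],s['tcp_rot'])
im=save('wrist','w1')
for n in ['bail_top','bail_left','bail_right','hook_seat','hook_point','pan','shaft']:
    for d in models.pinpoint('wrist',n): 
        w=world('wrist',d['point'],s); print('P',n,round(d['confidence'],2),w,proj('wrist',w,s).round())
go([0.46,-0.18,0.34],-5)
```

```text
[0.4395 0.2005 0.3401] [-0.0001  0.5377  0.8431 -0.    ]
P bail_top 0.76 [0.5081 0.0617 0.0936] [327. 276.]
P bail_left 0.97 [0.4949 0.1035 0.0856] [331. 247.]
P bail_left 0.37 [ 0.4415  0.4586 -0.0013] [401.   1.]
P bail_right 0.96 [0.5248 0.0192 0.0808] [325. 297.]
P bail_right 0.48 [ 0.4432  0.4577 -0.0052] [401.   3.]
P hook_seat 0.97 [0.582  0.3268 0.2233] [541. 140.]
P hook_seat 0.29 [0.5252 0.0195 0.0819] [325. 297.]
P hook_point 0.92 [0.5621 0.3163 0.2461] [535. 144.]
P pan 0.83 [0.5108 0.0583 0.001 ] [327. 250.]
P shaft 0.75 [0.5553 0.1021 0.0057] [360. 240.]
t 3.60 tx,ty,tz [-35.34 -14.21   0.03] a [-0.   -0.   29.96]
```

View pics/w1.png

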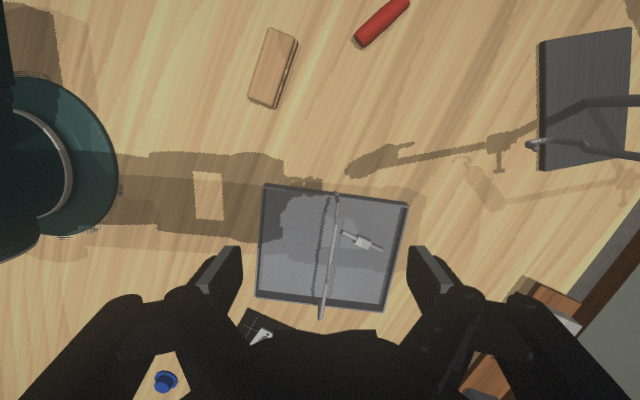

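The pan lies at (330,250), its bail along (338,200)–(320,315), the shaft at (360,240) on the far side, and the hook tip near (530,145). Next I'll move over the mat.

Call:
send_rows(
  series=[
    {"tx": -35.3, "ty": -14.2, "tz": 0, "ax": 0, "ay": 0, "az": 30},
    {"tx": -35.3, "ty": -14.2, "tz": 0, "ax": 0, "ay": 0, "az": 30},
    {"tx": -35.3, "ty": -14.2, "tz": 0, "ax": 0, "ay": 0, "az": 30},
    {"tx": -35.3, "ty": -14.2, "tz": 0, "ax": 0, "ay": 0, "az": 30},
    {"tx": -35.3, "ty": -14.2, "tz": 0, "ax": 0, "ay": 0, "az": 30},
    {"tx": -35.3, "ty": -14.2, "tz": 0, "ax": 0, "ay": 0, "az": 30},
    {"tx": -35.3, "ty": -14.2, "tz": 0, "ax": 0, "ay": 0, "az": 30},
    {"tx": -35.3, "ty": -14.2, "tz": 0, "ax": 0, "ay": 0, "az": 30},
    {"tx": -35.3, "ty": -14.2, "tz": 0, "ax": 0, "ay": 0, "az": 30},
    {"tx": -35.3, "ty": -14.2, "tz": 0, "ax": 0, "ay": 0, "az": 30},
  ],
)

```text
time: 4.6
position: [0.4598, -0.1803, 0.3401]
tcp_rot: [-0.0, 0.738, 0.675, -0.0]
wrist_force: [0.4, -0.5, -1.0]
finger_gap: 0.0855
grasp_force: 0.0
```

Run:
```python
from h import *
np.set_printoptions(precision=4,suppress=True)
s=read_state();print(s['position'],s['tcp_rot'])
im=save('wrist','w2')
for n in ['bracket','cover']:
    for d in models.pinpoint('wrist',n): 
        w=world('wrist',d['point'],s); print('P',n,round(d['confidence'],2),w,proj('wrist',w,s).round())
    for d in models.outline_of('wrist',n):
        m=d['region'].astype(np.uint8); c,_=cv2.findContours(m,0,1); c=max(c,key=cv2.contourArea)[:,0].astype(float)
        g=np.array([ray('wrist',u,v,0.008,s)[:2] for u,v in c]); r=cv2.minAreaRect((g*1000).astype(np.float32)); print('O',n,round(d['confidence'],2),c.mean(0),r,cv2.boxPoints(r).round())
```

```text
[ 0.4598 -0.1803  0.3401] [-0.0003  0.7382  0.6745 -0.    ]
P bracket 0.9 [ 0.4692 -0.3747  0.0014] [339. 267.]
P bracket 0.77 [ 0.3371 -0.2399 -0.0003] [256. 202.]
P bracket 0.71 [ 0.4773 -0.1771  0.0035] [335. 159.]
P bracket 0.45 [ 0.6033 -0.277   0.0044] [413. 210.]
O bracket 0.75 [339.061  267.6951] ((468.12445068359375, -375.89166259765625), (60.866329193115234, 35.686126708984375), 69.71793365478516) [[ 441. -398.]
 [ 474. -411.]
 [ 495. -354.]
 [ 462. -341.]]
O bracket 0.58 [335.7944 158.4206] ((478.0320739746094, -177.33238220214844), (56.09300994873047, 35.89092254638672), 81.7383804321289) [[ 456. -203.]
 [ 492. -208.]
 [ 500. -152.]
 [ 464. -147.]]
O bracket 0.55 [256.2391 202.4022] ((338.6180725097656, -238.69073486328125), (40.58747100830078, 57.76568603515625), 22.14242935180664) [[ 309. -220.]
 [ 331. -273.]
 [ 368. -258.]
 [ 347. -204.]]
P cover 0.98 [ 0.6085 -0.1832  0.0059] [417. 155.]
P cover 0.75 [ 0.3256 -0.375   0.0005] [262. 272.]
P cover 0.63 [ 0.4783 -0.2673  0.001 ] [340. 211.]
P cover 0.22 [0.7772 0.0225 0.0016] [528.   6.]
O cover 0.7 [342.5   211.859] ((482.5568542480469, -267.2013244628906), (44.70172119140625, 45.92238235473633), 84.90792846679688) [[ 458. -287.]
 [ 503. -292.]
 [ 507. -247.]
 [ 462. -243.]]
O cover 0.65 [413.9886 157.0341] ((603.3756713867188, -185.2646484375), (50.438087463378906, 50.018470764160156), 42.963558197021484) [[ 568. -184.]
 [ 602. -221.]
 [ 639. -186.]
 [ 605. -150.]]
O cover 0.62 [261.8219 273.1507] ((327.492919921875, -372.65228271484375), (52.818546295166016, 48.545631408691406), 34.834163665771484) [[ 292. -368.]
 [ 320. -408.]
 [ 363. -377.]
 [ 335. -338.]]
```

View pics/w2.png

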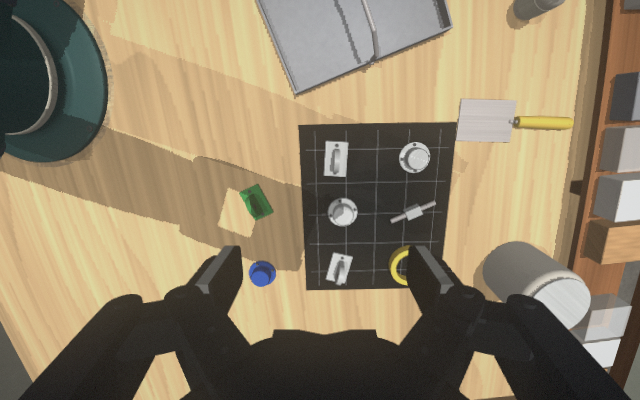

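Close view of the mat: the near bracket is at (335,159) with its lug along the image vertical (closing axis azimuth −8°). The near cover is at (414,157), and nothing stands close to either. I'll take this bracket first.

Call:
send_rows(
  series=[
    {"tx": 0.5, "ty": 1.8, "tz": 5, "ax": 0, "ay": 0, "az": 3},
    {"tx": 0.5, "ty": 1.8, "tz": 10, "ax": 0, "ay": 0, "az": 3},
    {"tx": 0.5, "ty": 1.8, "tz": 15, "ax": 0, "ay": 0, "az": 3},
    {"tx": 0.5, "ty": 1.8, "tz": 20, "ax": 0, "ay": 0, "az": 3},
    {"tx": 0.5, "ty": 1.8, "tz": 24, "ax": 0, "ay": 0, "az": 3},
    {"tx": 0.5, "ty": 1.8, "tz": 27, "ax": 0, "ay": 0, "az": 3},
    {"tx": 0.5, "ty": 1.8, "tz": 29, "ax": 0, "ay": 0, "az": 3},
    {"tx": 0.5, "ty": 1.8, "tz": 30.1, "ax": 0, "ay": 0, "az": 3},
    {"tx": 0.5, "ty": 1.8, "tz": 30.1, "ax": 0, "ay": 0, "az": 3},
  ],
  hand=-0.2,
  squeeze=30,
)

```text
time: 5.75
position: [0.4779, -0.176, 0.0384]
tcp_rot: [-0.001, 0.755, 0.656, -0.0]
wrist_force: [-0.1, -0.2, 1.0]
finger_gap: 0.0516
grasp_force: 0.0
```

Call:
send_rows(
  series=[
    {"tx": 0, "ty": 0, "tz": 0, "ax": 0, "ay": 0, "az": 0},
    {"tx": 0, "ty": 0, "tz": 0, "ax": 0, "ay": 0, "az": 0},
    {"tx": 0, "ty": 0, "tz": 0, "ax": 0, "ay": 0, "az": 0},
    {"tx": 0, "ty": 0, "tz": 0, "ax": 0, "ay": 0, "az": 0},
    {"tx": 0, "ty": 0, "tz": 0, "ax": 0, "ay": 0, "az": 0},
    {"tx": 0, "ty": 0, "tz": 0, "ax": 0, "ay": 0, "az": 0},
  ],
  hand=1,
  squeeze=30,
)

```text
time: 6.35
position: [0.4788, -0.1768, 0.0405]
tcp_rot: [0.001, 0.755, 0.655, 0.0]
wrist_force: [-0.3, 0.7, 8.4]
finger_gap: 0.0076
grasp_force: 31.4
```

Run:
```python
from h import *
c=np.array([0.5095,0.0605]); a=np.radians(19.4); M=np.array([[np.cos(a),-np.sin(a)],[np.sin(a),np.cos(a)]])
print(read_state()['finger_gap'])
b=c+M@[-.058,.028]; k=c+M@[-.058,-.044]; print(b,k)
go([*b,.039],19.4); go([*b,.18],19.4)
```

```text
0.00763709163386303
[0.44549257 0.06764489] [ 4.69408176e-01 -2.67142599e-04]
t 6.35 tx,ty,tz [23.74 -6.73  0.13] a [  0.09   0.04 -27.49]
t 6.35 tx,ty,tz [ 23.73  -6.71 -13.97] a [  0.09   0.04 -27.49]
```

Call:
send_rows(
  series=[
    {"tx": 0, "ty": 0, "tz": -2, "ax": 0, "ay": 0, "az": 0},
    {"tx": 0, "ty": 0, "tz": -6, "ax": 0, "ay": 0, "az": 0},
    {"tx": 0, "ty": 0, "tz": -11, "ax": 0, "ay": 0, "az": 0},
    {"tx": 3, "ty": -1, "tz": -14, "ax": 0, "ay": 0, "az": -6},
    {"tx": 7, "ty": -2, "tz": -14, "ax": 0, "ay": 0, "az": -12},
    {"tx": 11, "ty": -3.2, "tz": -14, "ax": 0, "ay": 0, "az": -18},
    {"tx": 15, "ty": -4.3, "tz": -14, "ax": 0, "ay": 0, "az": -23},
    {"tx": 19, "ty": -5.4, "tz": -14, "ax": 0, "ay": 0, "az": -27.5},
    {"tx": 22, "ty": -6.3, "tz": -14, "ax": 0, "ay": 0, "az": -27.5},
    {"tx": 23.7, "ty": -6.7, "tz": -14, "ax": 0, "ay": 0, "az": -27.5},
    {"tx": 23.7, "ty": -6.7, "tz": -12, "ax": 0, "ay": 0, "az": -27.5},
    {"tx": 23.7, "ty": -6.7, "tz": -8, "ax": 0, "ay": 0, "az": -27.5},
    {"tx": 23.7, "ty": -6.7, "tz": -5, "ax": 0, "ay": 0, "az": -27.5},
    {"tx": 23.7, "ty": -6.7, "tz": -3, "ax": 0, "ay": 0, "az": -27.5},
    {"tx": 23.7, "ty": -6.7, "tz": -1.5, "ax": 0, "ay": 0, "az": -27.5},
    {"tx": 23.7, "ty": -6.7, "tz": -0.5, "ax": 0, "ay": 0, "az": -27.5},
    {"tx": 23.7, "ty": -6.7, "tz": 0.1, "ax": 0, "ay": 0, "az": -27.5},
    {"tx": 23.7, "ty": -6.7, "tz": 0.1, "ax": 0, "ay": 0, "az": -27.5},
  ],
)

```text
time: 8.15
position: [0.4457, 0.0674, 0.0392]
tcp_rot: [0.0, 0.578, 0.816, 0.0]
wrist_force: [0.8, -0.3, 0.0]
finger_gap: 0.0078
grasp_force: 31.7
```

Call:
send_rows(
  series=[
    {"tx": 0, "ty": 0, "tz": 0.1, "ax": 0, "ay": 0, "az": 0},
    {"tx": 0, "ty": 0, "tz": 0.2, "ax": 0, "ay": 0, "az": 0},
  ],
)

```text
time: 8.35
position: [0.4459, 0.0675, 0.039]
tcp_rot: [0.0, 0.578, 0.816, 0.0]
wrist_force: [-23.3, -2.3, 45.1]
finger_gap: 0.0074
grasp_force: 38.4
```

Call:
send_rows(
  series=[
    {"tx": 0, "ty": 0, "tz": 0, "ax": 0, "ay": 0, "az": 0},
    {"tx": 0, "ty": 0, "tz": 0, "ax": 0, "ay": 0, "az": 0},
    {"tx": 0, "ty": 0, "tz": 0, "ax": 0, "ay": 0, "az": 0},
    {"tx": 0, "ty": 0, "tz": -1, "ax": 0, "ay": 0, "az": 0},
    {"tx": 0, "ty": 0, "tz": -4, "ax": 0, "ay": 0, "az": 0},
    {"tx": 0, "ty": 0, "tz": -9, "ax": 0, "ay": 0, "az": 0},
    {"tx": 0, "ty": 0, "tz": -14, "ax": 0, "ay": 0, "az": 0},
  ],
  hand=-0.2,
)

```text
time: 9.05
position: [0.4447, 0.0674, 0.1784]
tcp_rot: [-0.0, 0.578, 0.816, -0.0]
wrist_force: [0.4, -0.2, 0.3]
finger_gap: 0.051
grasp_force: 0.0
```

Run:
```python
from h import *
s=read_state();im=save('wrist','w3')
for d in models.pinpoint('wrist','bracket'): 
    w=world('wrist',d['point'],s); print(round(d['confidence'],2),w)
go([0.604,-0.185,0.18],-12);go([0.604,-0.185,0.035],-12)
```

```text
0.61 [ 0.33259894 -0.2385789  -0.00102421]
0.58 [0.45071737 0.06819127 0.00170689]
t 9.15 tx,ty,tz [-29.04   6.37   0.55] a [ 5.900e-01 -2.000e-02  3.142e+01]
t 9.15 tx,ty,tz [-29.01   6.23  15.05] a [ 5.900e-01 -2.000e-02  3.142e+01]
```

Call:
send_rows(
  series=[
    {"tx": -4, "ty": 0.9, "tz": 0, "ax": 0, "ay": 0, "az": 5},
    {"tx": -8, "ty": 1.8, "tz": 0, "ax": 0, "ay": 0, "az": 10},
    {"tx": -12, "ty": 2.7, "tz": 0, "ax": 0, "ay": 0, "az": 15},
    {"tx": -16, "ty": 3.6, "tz": 0, "ax": 0, "ay": 0, "az": 20},
    {"tx": -20, "ty": 4.5, "tz": 0, "ax": 0, "ay": 0, "az": 25},
    {"tx": -24, "ty": 5.3, "tz": 0, "ax": 0, "ay": 0, "az": 31.4},
    {"tx": -27, "ty": 6, "tz": 0, "ax": 0, "ay": 0, "az": 31.4},
    {"tx": -29, "ty": 6.3, "tz": 1, "ax": 0, "ay": 0, "az": 31.4},
    {"tx": -29, "ty": 6.3, "tz": 4, "ax": 0, "ay": 0, "az": 31.4},
    {"tx": -29, "ty": 6.3, "tz": 8, "ax": 0, "ay": 0, "az": 31.4},
    {"tx": -29, "ty": 6.3, "tz": 11, "ax": 0, "ay": 0, "az": 31.4},
    {"tx": -29, "ty": 6.3, "tz": 13, "ax": 0, "ay": 0, "az": 31.4},
    {"tx": -29, "ty": 6.3, "tz": 14.2, "ax": 0, "ay": 0, "az": 31.4},
    {"tx": -29, "ty": 6.3, "tz": 14.2, "ax": 0, "ay": 0, "az": 31.4},
  ],
  hand=-0.35,
)

```text
time: 10.55
position: [0.6006, -0.185, 0.0333]
tcp_rot: [-0.001, 0.777, 0.629, -0.0]
wrist_force: [-0.1, -0.0, 0.4]
finger_gap: 0.0576
grasp_force: 0.0
```

Call:
send_rows(
  series=[
    {"tx": 0, "ty": 0, "tz": 0, "ax": 0, "ay": 0, "az": 0},
    {"tx": 0, "ty": 0, "tz": 0, "ax": 0, "ay": 0, "az": 0},
    {"tx": 0, "ty": 0, "tz": 0, "ax": 0, "ay": 0, "az": 0},
    {"tx": 0, "ty": 0, "tz": 0, "ax": 0, "ay": 0, "az": 0},
    {"tx": 0, "ty": 0, "tz": 0, "ax": 0, "ay": 0, "az": 0},
  ],
  hand=1,
  squeeze=30,
)

```text
time: 11.05
position: [0.6018, -0.1854, 0.0362]
tcp_rot: [0.001, 0.777, 0.629, 0.001]
wrist_force: [-0.8, 0.5, 7.6]
finger_gap: 0.0325
grasp_force: 30.2
```

Run:
```python
from h import *
s=read_state(); print(s['finger_gap'],s['position'],s['wrist_force'],s['grasp_force'])
go([.4694,-.0003,.036],19.4)
```

```text
0.03252095826979686 [ 0.60181276 -0.18538564  0.0361677 ] [-0.83828412  0.45382544  7.63440746] 30.190626164985588
t 11.05 tx,ty,tz [ 15.36 -16.8   -0.03] a [  0.14   0.06 -31.38]
```

Call:
send_rows(
  series=[
    {"tx": 0, "ty": 0, "tz": -2, "ax": 0, "ay": 0, "az": 0},
    {"tx": 0, "ty": 0, "tz": -6, "ax": 0, "ay": 0, "az": 0},
    {"tx": 0, "ty": 0, "tz": -11, "ax": 0, "ay": 0, "az": 0},
    {"tx": 2, "ty": -2.2, "tz": -14, "ax": 0, "ay": 0, "az": -6},
    {"tx": 5, "ty": -5.4, "tz": -14, "ax": 0, "ay": 0, "az": -12},
    {"tx": 8, "ty": -8.7, "tz": -14, "ax": 0, "ay": 0, "az": -18},
    {"tx": 11, "ty": -12, "tz": -14, "ax": 0, "ay": 0, "az": -24},
    {"tx": 13.5, "ty": -14.8, "tz": -14, "ax": 0, "ay": 0, "az": -31.4},
    {"tx": 15, "ty": -16.4, "tz": -14, "ax": 0, "ay": 0, "az": -31.4},
    {"tx": 15.4, "ty": -16.8, "tz": -14, "ax": 0, "ay": 0, "az": -31.4},
    {"tx": 15.4, "ty": -16.8, "tz": -12, "ax": 0, "ay": 0, "az": -31.4},
    {"tx": 15.4, "ty": -16.8, "tz": -8, "ax": 0, "ay": 0, "az": -31.4},
    {"tx": 15.4, "ty": -16.8, "tz": -5, "ax": 0, "ay": 0, "az": -31.4},
    {"tx": 15.4, "ty": -16.8, "tz": -3, "ax": 0, "ay": 0, "az": -31.4},
    {"tx": 15.4, "ty": -16.8, "tz": -1.5, "ax": 0, "ay": 0, "az": -31.4},
    {"tx": 15.4, "ty": -16.8, "tz": -0.6, "ax": 0, "ay": 0, "az": -31.4},
    {"tx": 15.4, "ty": -16.8, "tz": -0.1, "ax": 0, "ay": 0, "az": -31.4},
    {"tx": 15.4, "ty": -16.8, "tz": 0, "ax": 0, "ay": 0, "az": -31.4},
    {"tx": 15.4, "ty": -16.8, "tz": 0, "ax": 0, "ay": 0, "az": -31.4},
  ],
)

```text
time: 12.95
position: [0.4692, 0.0001, 0.0356]
tcp_rot: [0.0, 0.578, 0.816, 0.0]
wrist_force: [-6.1, -2.1, 7.6]
finger_gap: 0.0323
grasp_force: 31.5
```

Call:
send_rows(
  series=[
    {"tx": 0, "ty": 0, "tz": 0, "ax": 0, "ay": 0, "az": 0},
    {"tx": 0, "ty": 0, "tz": 0, "ax": 0, "ay": 0, "az": 0},
    {"tx": 0, "ty": 0, "tz": 0, "ax": 0, "ay": 0, "az": 0},
    {"tx": 0, "ty": 0, "tz": -1, "ax": 0, "ay": 0, "az": 0},
    {"tx": 0, "ty": 0, "tz": -4, "ax": 0, "ay": 0, "az": 0},
    {"tx": 0, "ty": 0, "tz": -9, "ax": 0, "ay": 0, "az": 0},
    {"tx": 0, "ty": 0, "tz": -14, "ax": 0, "ay": 0, "az": 0},
    {"tx": 0, "ty": 0, "tz": -18, "ax": 0, "ay": 0, "az": 0},
    {"tx": 0, "ty": 0, "tz": -20, "ax": 0, "ay": 0, "az": 0},
    {"tx": 6, "ty": -2, "tz": -20, "ax": 0, "ay": 0, "az": 0},
    {"tx": 11, "ty": -2, "tz": -20, "ax": 0, "ay": 0, "az": 0},
    {"tx": 13, "ty": -2, "tz": -20, "ax": 0, "ay": 0, "az": 0},
    {"tx": 13, "ty": -2, "tz": -20, "ax": 0, "ay": 0, "az": 0},
  ],
  hand=-0.35,
)

```text
time: 14.25
position: [0.4053, 0.1191, 0.2355]
tcp_rot: [0.0, 0.576, 0.817, 0.001]
wrist_force: [-0.7, -0.3, 0.1]
finger_gap: 0.0576
grasp_force: 0.0
```

Run:
```python
from h import *
np.set_printoptions(precision=4,suppress=True)
s=read_state();im=save('wrist','w4'); print(s['position'],s['tcp_rot'])
for n in ['bracket','cover','shaft','bail_top','bail_left','bail_right','pan','hook_seat','hook_point']:
  for d in models.pinpoint('wrist',n): 
    w=world('wrist',d['point'],s); print(n,round(d['confidence'],2),w,proj('wrist',w,s).round())
```

```text
[0.4053 0.1191 0.2355] [0.0004 0.5762 0.8173 0.001 ]
bracket 0.87 [0.4519 0.0685 0.002 ] [344. 221.]
bracket 0.77 [ 0.3329 -0.2375 -0.0013] [209. 362.]
cover 0.75 [0.4769 0.0022 0.0046] [344. 269.]
cover 0.55 [0.3118 0.2971 0.0037] [298.  -4.]
shaft 0.7 [0.5654 0.1068 0.0006] [433. 222.]
bail_top 0.63 [0.5162 0.0627 0.0958] [406. 277.]
bail_left 0.56 [0.5041 0.1084 0.0876] [411. 233.]
bail_right 0.96 [0.5339 0.0225 0.0848] [402. 306.]
pan 0.57 [ 0.5203  0.0638 -0.002 ] [389. 239.]
hook_seat 0.48 [0.5182 0.0615 0.0001] [387. 240.]
```

View pics/w4.png

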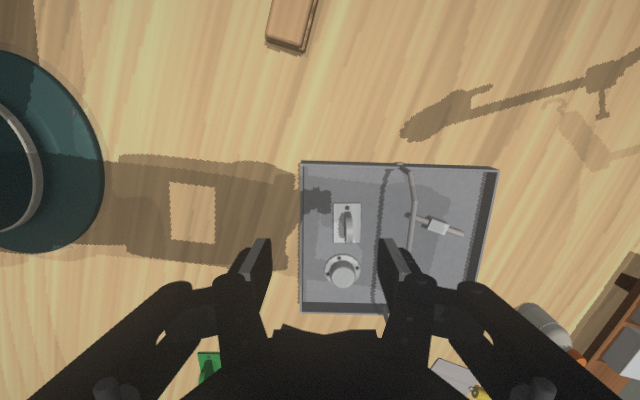

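The pan now holds the bracket (345,221), the cover (342,270) and the shaft (437,226). It was nudged about 8 mm during placing, so I'll re-measure the bail from all cameras and plan the bail grip, leaning outward to clear the balance tube.

Run:
```python
from h import *
np.set_printoptions(precision=4,suppress=True)
for c in ['top','side']:
  s=read_state(); vision.grab_frame(c)
  for n in ['bail_top','bail_left','bail_right','pan','hook_seat','hook_point','stand']:
    for d in models.pinpoint(c,n): 
      if d['confidence']>.4: print(c,n,round(d['confidence'],2),world(c,d['point'],s))
c=np.array([.5165,.0635]);az=19.3;a=np.radians(az);y=np.array([-np.sin(a),np.cos(a)])
g=c+y*.050
T=toolR(az,-22); p=np.r_[g,.084]-.006*T[:,2]
print(g,p,T); go(p-T[:,2]*.08,az,-22); go(p,az,-22)
```

```text
top bail_top 0.85 [0.5186 0.0618 0.0983]
top bail_left 0.65 [0.5069 0.1017 0.0825]
top bail_right 0.77 [0.5351 0.0191 0.0896]
top pan 0.86 [0.5149 0.0629 0.0003]
top hook_seat 0.46 [0.579  0.3248 0.223 ]
top hook_point 0.53 [0.5677 0.3109 0.2414]
top stand 0.54 [0.5773 0.3245 0.2277]
top stand 0.53 [ 0.4836 -0.2711  0.0022]
side bail_top 0.82 [0.5216 0.0653 0.0933]
side bail_left 0.91 [0.506  0.1094 0.085 ]
side bail_right 0.67 [0.5341 0.021  0.088 ]
side pan 0.68 [ 0.5158  0.061  -0.0019]
side pan 0.53 [ 0.762  -0.142   0.0024]
side hook_point 0.61 [0.5704 0.3123 0.2437]
side stand 0.47 [0.5812 0.3236 0.227 ]
[0.5    0.1107] [0.4992 0.1128 0.0896] [[-0.3064  0.9438  0.1238]
 [ 0.8751  0.3305 -0.3536]
 [-0.3746  0.     -0.9272]]
t 15.55 tx,ty,tz [-0.42  8.63  7.06] a [  0.02 -22.     0.12]
t 15.55 tx,ty,tz [-3.42  8.62 14.47] a [  0.02 -22.     0.12]
```

Call:
send_rows(
  series=[
    {"tx": 0, "ty": 4, "tz": 1, "ax": 0, "ay": -7, "az": 0},
    {"tx": -0.5, "ty": 7.5, "tz": 3, "ax": 0, "ay": -14, "az": 0},
    {"tx": -0.5, "ty": 8.9, "tz": 6, "ax": 0, "ay": -22, "az": 0},
    {"tx": -0.5, "ty": 8.9, "tz": 7.1, "ax": 0, "ay": -22, "az": 0},
    {"tx": -1.3, "ty": 8.9, "tz": 9.1, "ax": 0, "ay": -22, "az": 0},
    {"tx": -2.1, "ty": 8.9, "tz": 11.1, "ax": 0, "ay": -22, "az": 0},
    {"tx": -2.9, "ty": 8.9, "tz": 13, "ax": 0, "ay": -22, "az": 0},
    {"tx": -3.4, "ty": 8.9, "tz": 14.2, "ax": 0, "ay": -22, "az": 0},
    {"tx": -3.5, "ty": 8.9, "tz": 14.5, "ax": 0, "ay": -22, "az": 0},
    {"tx": -3.5, "ty": 8.9, "tz": 14.5, "ax": 0, "ay": -22, "az": 0},
  ],
)

```text
time: 16.55
position: [0.5022, 0.1128, 0.0897]
tcp_rot: [0.156, 0.567, 0.801, -0.11]
wrist_force: [-0.2, 0.1, 1.0]
finger_gap: 0.0581
grasp_force: 0.0
```

Call:
send_rows(
  series=[
    {"tx": 0, "ty": 0, "tz": 0, "ax": 0, "ay": 0, "az": 0},
    {"tx": 0, "ty": 0, "tz": 0, "ax": 0, "ay": 0, "az": 0},
    {"tx": 0, "ty": 0, "tz": 0, "ax": 0, "ay": 0, "az": 0},
    {"tx": 0, "ty": 0, "tz": 0, "ax": 0, "ay": 0, "az": 0},
    {"tx": 0, "ty": 0, "tz": 0, "ax": 0, "ay": 0, "az": 0},
    {"tx": 0, "ty": 0, "tz": 0, "ax": 0, "ay": 0, "az": 0},
    {"tx": 0, "ty": 0, "tz": 0, "ax": 0, "ay": 0, "az": 0},
  ],
  hand=1,
  squeeze=100,
)

```text
time: 17.25
position: [0.5023, 0.1133, 0.0899]
tcp_rot: [0.156, 0.567, 0.801, -0.11]
wrist_force: [-3.9, 1.9, 6.9]
finger_gap: 0.0027
grasp_force: 98.0
```

Run:
```python
from h import *
np.set_printoptions(precision=4,suppress=True)
s=read_state(); print(s)
C=Rt(s['tcp_rot']); print((C.T@[0,0,.17]*100).round(2), C)
```

```text
{'time': 17.25, 'joint_positions': array([ 0.3652, -0.1261,  1.9919, -0.3981,  1.3069,  0.1377]), 'qd': array([ 0.0003, -0.0018, -0.0028, -0.0012,  0.0009,  0.0012]), 'tau': array([ -1.3375, -44.2765, -55.6755,  -2.1012,  -0.4237,  -0.1778]), 'position': array([0.5023, 0.1133, 0.0899]), 'tcp_rot': array([ 0.1558,  0.5672,  0.8012, -0.1099]), 'wrist_force': array([-3.8545,  1.8807,  6.8992]), 'moment': array([ 0.1298,  0.4478, -0.3538]), 'grasp_force': 98.0371642112732, 'finger_gap': 0.0026670937601568525}
[ -6.36   0.01 -15.76] [[-0.308   0.9431  0.1251]
 [ 0.8746  0.3324 -0.3529]
 [-0.3744  0.0007 -0.9273]]
```

Call:
send_rows(
  series=[
    {"tx": -0.15, "ty": 0, "tz": -0.37, "ax": 0, "ay": 0, "az": 0},
    {"tx": -0.37, "ty": 0, "tz": -0.93, "ax": 0, "ay": 0, "az": 0},
    {"tx": -0.75, "ty": 0, "tz": -1.85, "ax": 0, "ay": 0, "az": 0},
    {"tx": -1.3, "ty": 0, "tz": -3.25, "ax": 0, "ay": 0, "az": 0},
    {"tx": -1.87, "ty": 0, "tz": -4.6, "ax": 0, "ay": 0, "az": 0},
    {"tx": -2.06, "ty": 0, "tz": -5.1, "ax": 0, "ay": 0, "az": 0},
    {"tx": -2.06, "ty": 0, "tz": -5.1, "ax": 0, "ay": 0, "az": 0},
    {"tx": -2.06, "ty": 0, "tz": -5.1, "ax": 0, "ay": 0, "az": 0},
    {"tx": -2.06, "ty": 0, "tz": -5.1, "ax": 0, "ay": 0, "az": 0},
    {"tx": -2.06, "ty": 0, "tz": -5.1, "ax": 0, "ay": 0, "az": 0},
  ],
)

```text
time: 18.25
position: [0.5019, 0.1129, 0.1437]
tcp_rot: [0.155, 0.567, 0.801, -0.111]
wrist_force: [0.9, -0.6, -5.2]
finger_gap: 0.0024
grasp_force: 99.0
```

Run:
```python
from h import *
np.set_printoptions(precision=4,suppress=True)
s=read_state(); print({k:s[k] for k in ['time','position','wrist_force','moment','finger_gap']})
im=save('wrist','w5'); s2=save('side','s5'); cv2.imwrite('pics/c5.png',np.vstack([im[:,:,::-1][100:],cv2.resize(s2[80:280,200:456,::-1],(640,500))[100:400]]))
for c in ['wrist','side','top']:
  if c=='top': vision.grab_frame(c)
  for n in ['bail_top','bail_left','bail_right']:
    for d in models.pinpoint(c,n): 
      if d['confidence']>.4: print(c,n,round(d['confidence'],2),world(c,d['point'],s))
```

```text
{'time': 18.25, 'position': array([0.5019, 0.1129, 0.1437]), 'wrist_force': array([ 0.9102, -0.6065, -5.2352]), 'moment': array([ 0.638 ,  0.1962, -0.1031]), 'finger_gap': 0.002378562232791771}
wrist bail_top 0.89 [0.5203 0.0627 0.149 ]
wrist bail_left 0.58 [0.5035 0.1058 0.1381]
side bail_top 0.94 [0.5208 0.0628 0.1463]
side bail_left 0.75 [0.5    0.107  0.1386]
side bail_right 0.84 [0.5333 0.0248 0.1397]
top bail_top 0.6 [ 0.5352 -0.2752 -0.0019]
top bail_left 0.8 [0.5029 0.1026 0.139 ]
top bail_right 0.85 [0.5376 0.0176 0.1399]
```

View pics/c5.png

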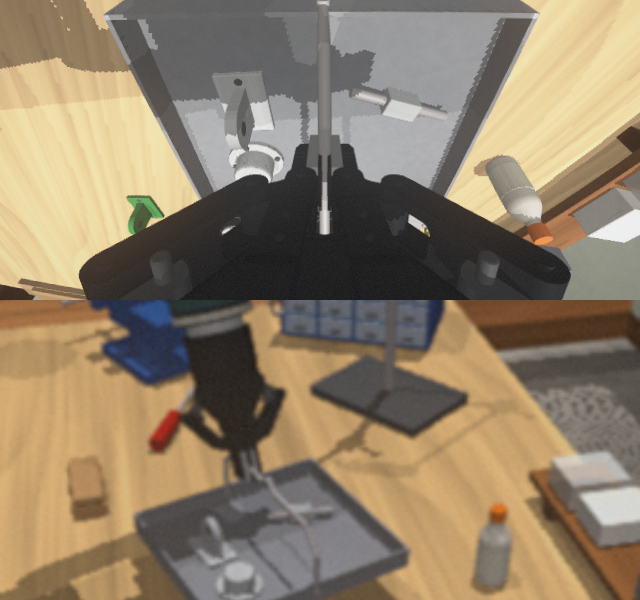

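The pan is up level with all three fittings in it: bracket (235,115), cover (255,160) and shaft (400,105) in the crop. Next I'll get the stand's yaw from its base plate edges in w1 and plan the approach.

Run:
```python
from h import *
np.set_printoptions(precision=4,suppress=True)
s0=dict(position=np.array([.4395,.2005,.3401]),tcp_rot=[-.0001,.5377,.8431,0])
im=cv2.imread('pics/w1.png')
a,b,c,d=[ray('wrist',u,v,.016,s0) for u,v in [(540,42),(545,169),(632,160),(631,28)]]
print(a,b,c,d); e=a-b; print(np.degrees(np.arctan2(-e[0],e[1])),np.linalg.norm(e)); e=c-b; print(np.degrees(np.arctan2(e[1],e[0])),np.linalg.norm(e)); print((a+b)/2,(a+b+c+d)/4)
s=read_state(); C=Rt(s['tcp_rot']); rel=C.T@(np.array([.5203,.0630,.1488])-s['position'])
print(rel)
seat=np.array([.5815,.3245,.225]); az=35.
h=np.array([np.cos(np.radians(az)),np.sin(np.radians(az)),0])
T=toolR(az,-22)
for x,z in [(-.10,.034),(0,.034)]:
    p=seat+h*x+[0,0,z]-T@rel; print(p); go(p,az,-22)
```

```text
[0.6488 0.4961 0.016 ] [0.7697 0.3451 0.016 ] [0.9014 0.425  0.016 ] [0.7663 0.5803 0.016 ]
38.68846618408833 0.1933999952604617
31.248182696516167 0.15402995315693865
[0.7093 0.4206 0.016 ] [0.7716 0.4616 0.016 ]
[-0.051   0.0005  0.0158]
[0.4687 0.3104 0.2545]
t 18.85 tx,ty,tz [ 14.17   3.41 -17.61] a [ -5.84  -0.   -14.45]
[0.5506 0.3678 0.2545]
t 18.85 tx,ty,tz [ 16.66  13.04 -18.62] a [ -5.84  -0.   -14.45]
```

Call:
send_rows(
  series=[
    {"tx": 0.3, "ty": 0.1, "tz": -0.4, "ax": -0.1, "ay": 0, "az": -0.3},
    {"tx": 0.9, "ty": 0.2, "tz": -1.1, "ax": -0.4, "ay": 0, "az": -0.9},
    {"tx": 1.8, "ty": 0.4, "tz": -2.3, "ax": -0.8, "ay": 0, "az": -1.9},
    {"tx": 3, "ty": 0.7, "tz": -3.7, "ax": -1.2, "ay": 0, "az": -3},
    {"tx": 4.3, "ty": 1, "tz": -5.3, "ax": -1.8, "ay": 0, "az": -4.3},
    {"tx": 5.7, "ty": 1.4, "tz": -7, "ax": -2.3, "ay": 0, "az": -5.8},
    {"tx": 7.1, "ty": 1.7, "tz": -8.8, "ax": -2.9, "ay": 0, "az": -7.2},
    {"tx": 8.5, "ty": 2, "tz": -10.6, "ax": -3.5, "ay": 0, "az": -8.7},
    {"tx": 9.9, "ty": 2.4, "tz": -12.3, "ax": -4, "ay": 0, "az": -10.1},
    {"tx": 11.2, "ty": 2.7, "tz": -13.9, "ax": -4.6, "ay": 0, "az": -11.4},
    {"tx": 12.4, "ty": 3, "tz": -15.4, "ax": -5.1, "ay": 0, "az": -12.6},
    {"tx": 13.3, "ty": 3.2, "tz": -16.5, "ax": -5.5, "ay": 0, "az": -13.6},
    {"tx": 13.9, "ty": 3.3, "tz": -17.2, "ax": -5.7, "ay": 0, "az": -14.2},
    {"tx": 14.2, "ty": 3.4, "tz": -17.6, "ax": -5.8, "ay": 0, "az": -14.4},
    {"tx": 14.2, "ty": 3.4, "tz": -17.6, "ax": -5.8, "ay": 0, "az": -14.4},
    {"tx": 14.2, "ty": 3.4, "tz": -17.6, "ax": -5.8, "ay": 0, "az": -14.4},
    {"tx": 14.2, "ty": 3.4, "tz": -17.6, "ax": -5.8, "ay": 0, "az": -14.4},
  ],
)

```text
time: 20.55
position: [0.4686, 0.3101, 0.2539]
tcp_rot: [0.169, 0.454, 0.87, -0.089]
wrist_force: [0.6, 0.2, -4.2]
finger_gap: 0.0026
grasp_force: 99.0
```

Run:
```python
from h import *
np.set_printoptions(precision=4,suppress=True)
s=read_state(); print({k:s[k] for k in ['time','position','wrist_force','moment','finger_gap']})
im=save('wrist','w6'); s2=save('side','s6'); cv2.imwrite('pics/c6.png',np.vstack([im[:300,:,::-1],cv2.resize(s2[80:240,230:434,::-1],(640,500))[:300]]))
for c in ['wrist','side','top']:
  if c=='top': vision.grab_frame(c)
  for n in ['bail_top','bail_right','hook_seat','hook_point']:
    for d in models.pinpoint(c,n): 
      if d['confidence']>.25: print(c,n,round(d['confidence'],2),world(c,d['point'],s))
```

```text
{'time': 20.55, 'position': array([0.4686, 0.3101, 0.2539]), 'wrist_force': array([ 0.607 ,  0.2384, -4.248 ]), 'moment': array([ 0.5638,  0.3844, -0.0333]), 'finger_gap': 0.0025982628979709563}
wrist bail_right 0.6 [0.4708 0.1938 0.1686]
wrist hook_seat 0.88 [0.5804 0.3277 0.2228]
wrist hook_point 0.73 [0.5267 0.3261 0.1669]
wrist hook_point 0.66 [0.5608 0.314  0.2427]
side bail_top 0.56 [0.5003 0.2697 0.2568]
side bail_right 0.27 [ 0.4431  0.46   -0.0017]
side hook_seat 0.42 [0.5828 0.3219 0.2262]
side hook_point 0.59 [0.5691 0.3085 0.2437]
top bail_top 0.77 [0.4982 0.2679 0.2613]
top bail_right 0.84 [0.5298 0.2304 0.2516]
top hook_seat 0.56 [0.5797 0.3224 0.2261]
```

View pics/c6.png

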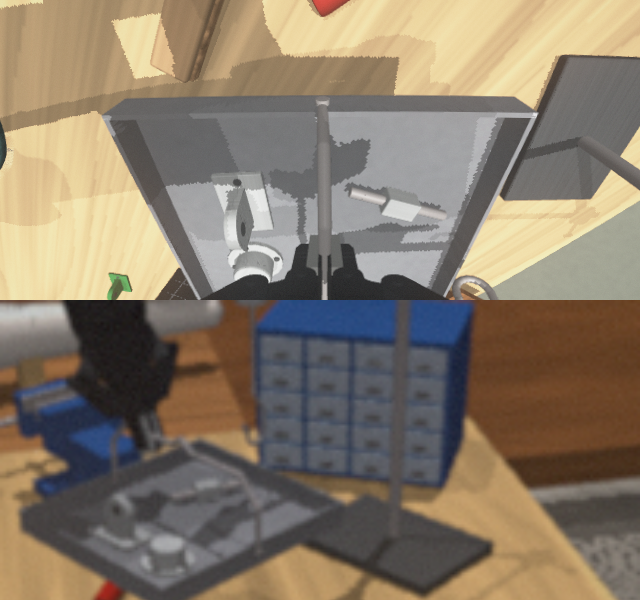

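The side crop shows the bail peak near (185,440) level with the hook at (250,435), and the measured positions agree with the plan to about 2 mm. I'll slide in above the hook tip.

Call:
send_rows(
  series=[
    {"tx": 0, "ty": 0.4, "tz": 0, "ax": 0, "ay": 0, "az": 0},
    {"tx": 0, "ty": 1.2, "tz": 0, "ax": 0, "ay": 0, "az": 0},
    {"tx": 0, "ty": 2.3, "tz": 0, "ax": 0, "ay": 0, "az": 0},
    {"tx": 0, "ty": 3.4, "tz": 0, "ax": 0, "ay": 0, "az": 0},
    {"tx": 0, "ty": 4.5, "tz": 0, "ax": 0, "ay": 0, "az": 0},
    {"tx": 0, "ty": 5.5, "tz": 0, "ax": 0, "ay": 0, "az": 0},
    {"tx": 0, "ty": 6.4, "tz": 0, "ax": 0, "ay": 0, "az": 0},
    {"tx": 0, "ty": 7.2, "tz": 0, "ax": 0, "ay": 0, "az": 0},
    {"tx": 0, "ty": 7.9, "tz": 0, "ax": 0, "ay": 0, "az": 0},
    {"tx": 0, "ty": 8.5, "tz": 0, "ax": 0, "ay": 0, "az": 0},
    {"tx": 0, "ty": 9, "tz": 0, "ax": 0, "ay": 0, "az": 0},
    {"tx": 0, "ty": 9.4, "tz": 0, "ax": 0, "ay": 0, "az": 0},
    {"tx": 0, "ty": 9.7, "tz": 0, "ax": 0, "ay": 0, "az": 0},
    {"tx": 0, "ty": 9.8, "tz": 0, "ax": 0, "ay": 0, "az": 0},
    {"tx": 0, "ty": 9.8, "tz": 0, "ax": 0, "ay": 0, "az": 0},
    {"tx": 0, "ty": 9.8, "tz": 0, "ax": 0, "ay": 0, "az": 0},
  ],
)

```text
time: 22.9
position: [0.5488, 0.3667, 0.2543]
tcp_rot: [0.169, 0.454, 0.87, -0.088]
wrist_force: [-0.3, -0.2, -4.9]
finger_gap: 0.0024
grasp_force: 99.0
```

Run:
```python
from h import *
np.set_printoptions(precision=4,suppress=True)
s=read_state(); print({k:s[k] for k in ['time','position','wrist_force','moment','finger_gap']})
im=save('wrist','w7'); s2=save('side','s7'); cv2.imwrite('pics/c7.png',np.vstack([im[150:400,:,::-1],cv2.resize(s2[90:190,250:410,::-1],(640,400),interpolation=cv2.INTER_CUBIC)[:350]]))
for c in ['wrist','side','top']:
  if c=='top': vision.grab_frame(c)
  for n in ['bail_top','bail_right','hook_seat','hook_point']:
    for d in models.pinpoint(c,n): 
      if d['confidence']>.25: w=world(c,d['point'],s); print(c,n,round(d['confidence'],2),w,proj(c,w,s).round())
C=Rt(s['tcp_rot']); print(C.T@[0,0,-1])
```

```text
{'time': 22.9, 'position': array([0.5488, 0.3667, 0.2543]), 'wrist_force': array([-0.3147, -0.1938, -4.8786]), 'moment': array([0.6287, 0.3928, 0.0154]), 'finger_gap': 0.002427912762617403}
wrist bail_right 0.7 [0.3112 0.2954 0.0031] [101.  26.]
wrist bail_right 0.27 [0.5755 0.3198 0.1645] [318. 225.]
side bail_top 0.7 [0.5787 0.3255 0.2566] [310. 114.]
side bail_top 0.48 [ 0.7636 -0.1415  0.0011] [415. 270.]
side bail_right 0.82 [0.6074 0.2893 0.2502] [322. 120.]
side hook_seat 0.52 [0.5853 0.3246 0.2247] [313. 124.]
side hook_point 0.39 [0.5659 0.3107 0.2449] [307. 120.]
top bail_top 0.6 [0.5785 0.3218 0.2638] [223. 169.]
top bail_right 0.69 [0.6066 0.2838 0.2499] [238. 161.]
top hook_seat 0.61 [0.5777 0.3241 0.2262] [225. 172.]
top hook_point 0.62 [0.6091 0.3806 0.1668] [212. 166.]
top hook_point 0.49 [0.5618 0.3102 0.2436] [228. 176.]
[0.3746 0.0003 0.9272]
```

View pics/c7.png

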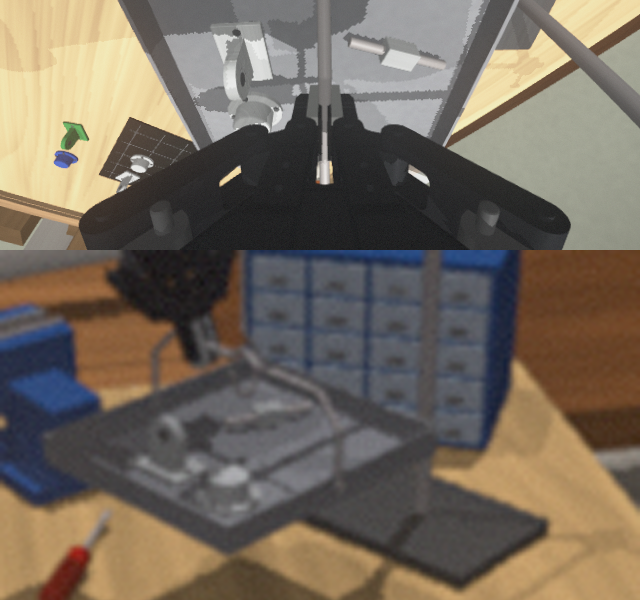

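The peak sits over the hook, within about 3 mm of the seat in both views. Lowering down behind the tip.

Call:
send_rows(
  series=[
    {"tx": 0.08, "ty": 0.1, "tz": 0.19, "ax": 0, "ay": 0, "az": 0},
    {"tx": 0.19, "ty": 0.1, "tz": 0.46, "ax": 0, "ay": 0, "az": 0},
    {"tx": 0.3, "ty": 0.1, "tz": 0.74, "ax": 0, "ay": 0, "az": 0},
    {"tx": 0.41, "ty": 0.1, "tz": 1.02, "ax": 0, "ay": 0, "az": 0},
    {"tx": 0.52, "ty": 0.1, "tz": 1.3, "ax": 0, "ay": 0, "az": 0},
    {"tx": 0.64, "ty": 0.1, "tz": 1.58, "ax": 0, "ay": 0, "az": 0},
    {"tx": 0.75, "ty": 0.1, "tz": 1.85, "ax": 0, "ay": 0, "az": 0},
    {"tx": 0.86, "ty": 0.1, "tz": 2.13, "ax": 0, "ay": 0, "az": 0},
    {"tx": 0.97, "ty": 0.1, "tz": 2.41, "ax": 0, "ay": 0, "az": 0},
    {"tx": 1.05, "ty": 0.1, "tz": 2.6, "ax": 0, "ay": 0, "az": 0},
    {"tx": 1.05, "ty": 0.1, "tz": 2.6, "ax": 0, "ay": 0, "az": 0},
    {"tx": 1.05, "ty": 0.1, "tz": 2.6, "ax": 0, "ay": 0, "az": 0},
  ],
)

```text
time: 24.85
position: [0.5497, 0.3673, 0.2263]
tcp_rot: [0.169, 0.454, 0.87, -0.088]
wrist_force: [0.9, -0.4, -5.7]
finger_gap: 0.0025
grasp_force: 99.0
```

Run:
```python
from h import *
np.set_printoptions(precision=4,suppress=True)
s=read_state(); print({k:s[k] for k in ['time','position','wrist_force','moment','finger_gap']})
s2=save('side','s8'); t=save('top','t8'); cv2.imwrite('pics/c8.png',np.vstack([cv2.resize(s2[90:170,260:388,::-1],(640,400),interpolation=cv2.INTER_CUBIC)[:330],cv2.resize(t[130:210,160:288,::-1],(640,400),interpolation=cv2.INTER_CUBIC)[:270]]))
for c in ['side','top']:
  for n in ['bail_top','hook_seat','hook_point']:
    for d in models.pinpoint(c,n): 
      if d['confidence']>.25: w=world(c,d['point'],s); print(c,n,round(d['confidence'],2),w,proj(c,w,s).round())
```

```text
{'time': 24.85, 'position': array([0.5497, 0.3673, 0.2263]), 'wrist_force': array([ 0.8752, -0.3552, -5.7152]), 'moment': array([0.6443, 0.3878, 0.0096]), 'finger_gap': 0.0025065281099953696}
side bail_top 0.81 [0.5802 0.3247 0.2294] [311. 122.]
side hook_seat 0.49 [0.5669 0.3111 0.2483] [308. 119.]
side hook_seat 0.42 [0.5826 0.3216 0.2253] [312. 124.]
side hook_seat 0.36 [ 0.5398 -0.2792 -0.0041] [344. 331.]
side hook_point 0.53 [0.5687 0.309  0.2425] [308. 121.]
top bail_top 0.58 [0.5813 0.3301 0.2343] [222. 170.]
top hook_seat 0.54 [0.5788 0.3212 0.2274] [226. 171.]
top hook_point 0.47 [ 0.7714  0.0196 -0.0024] [329. 135.]
top hook_point 0.43 [0.5644 0.3106 0.2432] [228. 175.]
```

View pics/c8.png

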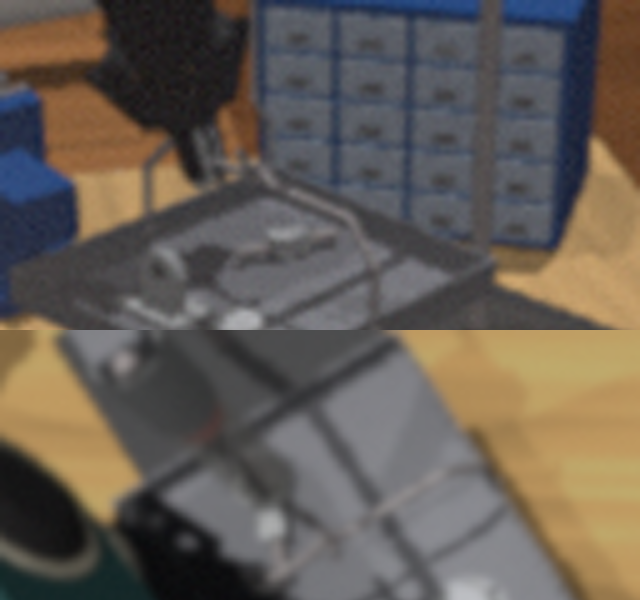

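The bail peak is behind the hook tip (side crop: peak (258,172), tip (240,155)) with no side force. Next I'll let the weight down slowly.

Call:
send_rows(
  series=[
    {"tx": 0.06, "ty": 0, "tz": 0.14, "ax": 0, "ay": 0, "az": 0},
    {"tx": 0.11, "ty": 0, "tz": 0.28, "ax": 0, "ay": 0, "az": 0},
    {"tx": 0.17, "ty": 0, "tz": 0.42, "ax": 0, "ay": 0, "az": 0},
    {"tx": 0.22, "ty": 0, "tz": 0.56, "ax": 0, "ay": 0, "az": 0},
    {"tx": 0.28, "ty": 0, "tz": 0.7, "ax": 0, "ay": 0, "az": 0},
    {"tx": 0.34, "ty": 0, "tz": 0.83, "ax": 0, "ay": 0, "az": 0},
    {"tx": 0.39, "ty": 0, "tz": 0.97, "ax": 0, "ay": 0, "az": 0},
    {"tx": 0.45, "ty": 0, "tz": 1.11, "ax": 0, "ay": 0, "az": 0},
    {"tx": 0.51, "ty": 0, "tz": 1.25, "ax": 0, "ay": 0, "az": 0},
    {"tx": 0.56, "ty": 0, "tz": 1.39, "ax": 0, "ay": 0, "az": 0},
    {"tx": 0.62, "ty": 0, "tz": 1.53, "ax": 0, "ay": 0, "az": 0},
    {"tx": 0.67, "ty": 0, "tz": 1.67, "ax": 0, "ay": 0, "az": 0},
    {"tx": 0.73, "ty": 0, "tz": 1.81, "ax": 0, "ay": 0, "az": 0},
    {"tx": 0.79, "ty": 0, "tz": 1.95, "ax": 0, "ay": 0, "az": 0},
    {"tx": 0.84, "ty": 0, "tz": 2.09, "ax": 0, "ay": 0, "az": 0},
    {"tx": 0.9, "ty": 0, "tz": 2.23, "ax": 0, "ay": 0, "az": 0},
    {"tx": 0.96, "ty": 0, "tz": 2.36, "ax": 0, "ay": 0, "az": 0},
    {"tx": 0.98, "ty": 0, "tz": 2.43, "ax": 0, "ay": 0, "az": 0},
    {"tx": 0.98, "ty": 0, "tz": 2.43, "ax": 0, "ay": 0, "az": 0},
    {"tx": 0.98, "ty": 0, "tz": 2.43, "ax": 0, "ay": 0, "az": 0},
  ],
)

```text
time: 27.25
position: [0.5497, 0.3673, 0.2001]
tcp_rot: [0.169, 0.454, 0.87, -0.088]
wrist_force: [0.1, -0.9, -3.2]
finger_gap: 0.0027
grasp_force: 99.2
```

Run:
```python
from h import *
np.set_printoptions(precision=4,suppress=True)
s=read_state(); print({k:s[k] for k in ['time','position','wrist_force','moment','finger_gap']})
s2=save('side','s9')
for n in ['bail_top','hook_seat','hook_point']:
    for d in models.pinpoint('side',n): 
      if d['confidence']>.25: w=world('side',d['point'],s); print(n,round(d['confidence'],2),w,proj('side',w,s).round())
```

```text
{'time': 27.25, 'position': array([0.5497, 0.3673, 0.2001]), 'wrist_force': array([ 0.1497, -0.8669, -3.2175]), 'moment': array([0.2908, 0.1995, 0.0366]), 'finger_gap': 0.0026806977385120984}
bail_top 0.67 [0.6054 0.3771 0.1076] [316. 148.]
bail_top 0.6 [0.5827 0.3256 0.205 ] [312. 129.]
bail_top 0.59 [0.5505 0.3639 0.1948] [300. 128.]
hook_point 0.55 [0.5671 0.3101 0.2228] [308. 127.]
```

The load is moving to the spring: the wrist reads −3.2 N (it was about −5.3 N) and the hook is down about 20 mm. I'll keep going.

Call:
send_rows(
  series=[
    {"tx": 0.06, "ty": 0, "tz": 0.14, "ax": 0, "ay": 0, "az": 0},
    {"tx": 0.11, "ty": 0, "tz": 0.28, "ax": 0, "ay": 0, "az": 0},
    {"tx": 0.17, "ty": 0, "tz": 0.42, "ax": 0, "ay": 0, "az": 0},
    {"tx": 0.22, "ty": 0, "tz": 0.56, "ax": 0, "ay": 0, "az": 0},
    {"tx": 0.28, "ty": 0, "tz": 0.7, "ax": 0, "ay": 0, "az": 0},
    {"tx": 0.34, "ty": 0, "tz": 0.83, "ax": 0, "ay": 0, "az": 0},
    {"tx": 0.39, "ty": 0, "tz": 0.97, "ax": 0, "ay": 0, "az": 0},
    {"tx": 0.45, "ty": 0, "tz": 1.11, "ax": 0, "ay": 0, "az": 0},
    {"tx": 0.51, "ty": 0, "tz": 1.25, "ax": 0, "ay": 0, "az": 0},
    {"tx": 0.56, "ty": 0, "tz": 1.39, "ax": 0, "ay": 0, "az": 0},
    {"tx": 0.62, "ty": 0, "tz": 1.53, "ax": 0, "ay": 0, "az": 0},
    {"tx": 0.67, "ty": 0, "tz": 1.67, "ax": 0, "ay": 0, "az": 0},
    {"tx": 0.73, "ty": 0, "tz": 1.81, "ax": 0, "ay": 0, "az": 0},
    {"tx": 0.79, "ty": 0, "tz": 1.95, "ax": 0, "ay": 0, "az": 0},
    {"tx": 0.84, "ty": 0, "tz": 2.09, "ax": 0, "ay": 0, "az": 0},
    {"tx": 0.9, "ty": 0, "tz": 2.23, "ax": 0, "ay": 0, "az": 0},
    {"tx": 0.96, "ty": 0, "tz": 2.36, "ax": 0, "ay": 0, "az": 0},
    {"tx": 0.98, "ty": 0, "tz": 2.43, "ax": 0, "ay": 0, "az": 0},
    {"tx": 0.98, "ty": 0, "tz": 2.43, "ax": 0, "ay": 0, "az": 0},
    {"tx": 0.98, "ty": 0, "tz": 2.43, "ax": 0, "ay": 0, "az": 0},
  ],
)

```text
time: 29.45
position: [0.5497, 0.3673, 0.1739]
tcp_rot: [0.169, 0.454, 0.87, -0.088]
wrist_force: [1.2, -0.1, -0.2]
finger_gap: 0.0024
grasp_force: 99.4
```

Run:
```python
from h import *
np.set_printoptions(precision=4,suppress=True)
f=[];m=[]
for i in range(8):
    save('side','s10'); s=read_state(); f.append(s['wrist_force']); m.append(s['moment'])
print(s['time'],s['position'],np.mean(f,0),np.std(f,0),np.mean(m,0))
for n in ['bail_top','hook_point']:
    for d in models.pinpoint('side',n): 
      if d['confidence']>.25: w=world('side',d['point'],s); print(n,round(d['confidence'],2),w,proj('side',w,s).round())
```

```text
29.85 [0.5497 0.3673 0.1739] [ 0.7901 -0.6721 -0.0041] [0.4505 0.5385 0.455 ] [ 0.0612 -0.0571  0.0642]
bail_top 0.6 [0.5789 0.3241 0.1785] [311. 137.]
hook_point 0.44 [0.5694 0.3103 0.1979] [309. 134.]
```

The wrist force is about zero, so the spring carries the pan (reading about 46 mm). I'll lower 1 mm more, then open a little.

Call:
send_rows(
  series=[
    {"tx": 0.02, "ty": 0, "tz": 0.05, "ax": 0, "ay": 0, "az": 0},
    {"tx": 0.04, "ty": 0, "tz": 0.09, "ax": 0, "ay": 0, "az": 0},
    {"tx": 0.04, "ty": 0, "tz": 0.09, "ax": 0, "ay": 0, "az": 0},
    {"tx": 0.04, "ty": 0, "tz": 0.09, "ax": 0, "ay": 0, "az": 0},
    {"tx": 0.04, "ty": 0, "tz": 0.09, "ax": 0, "ay": 0, "az": 0},
  ],
  squeeze=20,
)

```text
time: 30.45
position: [0.5497, 0.3673, 0.1728]
tcp_rot: [0.169, 0.454, 0.87, -0.088]
wrist_force: [0.8, -0.2, -0.0]
finger_gap: 0.0028
grasp_force: 99.4
```

Call:
send_rows(
  series=[
    {"tx": 0, "ty": 0, "tz": 0, "ax": 0, "ay": 0, "az": 0},
    {"tx": 0, "ty": 0, "tz": 0, "ax": 0, "ay": 0, "az": 0},
    {"tx": 0, "ty": 0, "tz": 0, "ax": 0, "ay": 0, "az": 0},
    {"tx": 0, "ty": 0, "tz": 0, "ax": 0, "ay": 0, "az": 0},
    {"tx": 0, "ty": 0, "tz": 0, "ax": 0, "ay": 0, "az": 0},
    {"tx": 0, "ty": 0, "tz": 0, "ax": 0, "ay": 0, "az": 0},
    {"tx": 0, "ty": 0, "tz": 0, "ax": 0, "ay": 0, "az": 0},
    {"tx": 0, "ty": 0, "tz": 0, "ax": 0, "ay": 0, "az": 0},
    {"tx": 0, "ty": 0, "tz": 0, "ax": 0, "ay": 0, "az": 0},
    {"tx": 0, "ty": 0, "tz": 0, "ax": 0, "ay": 0, "az": 0},
  ],
  hand=0.1,
)

```text
time: 31.45
position: [0.5497, 0.3673, 0.1728]
tcp_rot: [0.169, 0.454, 0.87, -0.088]
wrist_force: [-0.5, -0.3, 0.4]
finger_gap: 0.0385
grasp_force: 0.0
```

Run:
```python
from h import *
np.set_printoptions(precision=4,suppress=True)
s=read_state(); print({k:s[k] for k in ['time','position','wrist_force','finger_gap']})
w=save('wrist','w11'); s2=save('side','s11'); cv2.imwrite('pics/c11.png',np.vstack([w[100:400,:,::-1],cv2.resize(s2[90:190,250:410,::-1],(640,400),interpolation=cv2.INTER_CUBIC)[:300]]))
for n in ['bail_top','bail_left','bail_right','hook_point']:
    for d in models.pinpoint('side',n): 
      if d['confidence']>.25: w=world('side',d['point'],s); print(n,round(d['confidence'],2),w,proj('side',w,s).round())
```

```text
{'time': 31.45, 'position': array([0.5497, 0.3673, 0.1728]), 'wrist_force': array([-0.4962, -0.3341,  0.3538]), 'finger_gap': 0.03847537103270655}
bail_top 0.81 [0.5821 0.3248 0.177 ] [312. 137.]
bail_left 0.74 [0.5489 0.3627 0.1691] [300. 136.]
bail_left 0.71 [0.58   0.3239 0.1776] [311. 137.]
bail_right 0.79 [0.6075 0.2902 0.1706] [322. 143.]
bail_right 0.68 [0.5807 0.3208 0.177 ] [312. 138.]
hook_point 0.52 [0.5686 0.3106 0.1962] [309. 134.]
```

View pics/c11.png

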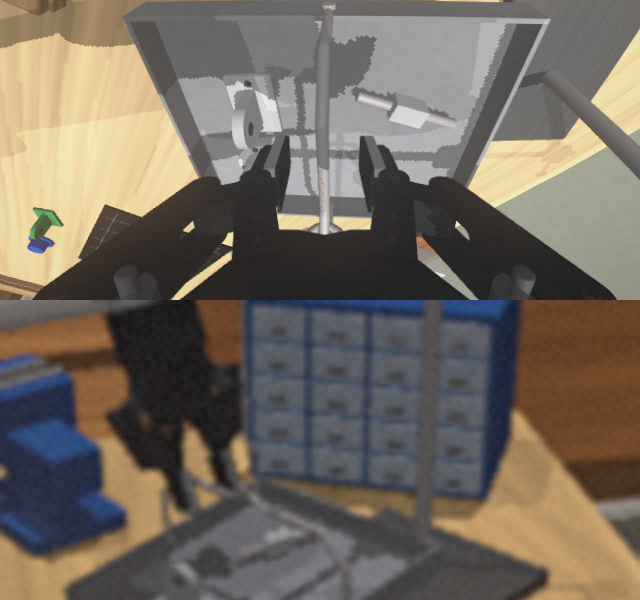

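The fingers are open at (275,160) and (370,160) on either side of the wire, and the pan hangs from the hook with its peak at the same height. I'll withdraw along the fingers.

Call:
send_rows(
  series=[
    {"tx": 0, "ty": 0, "tz": -0.5, "ax": 0, "ay": 0, "az": 0},
    {"tx": 0, "ty": 0, "tz": -1.2, "ax": 0, "ay": 0, "az": 0},
    {"tx": 0, "ty": 0, "tz": -2.2, "ax": 0, "ay": 0, "az": 0},
    {"tx": 0, "ty": 0, "tz": -3.4, "ax": 0, "ay": 0, "az": 0},
    {"tx": 0, "ty": 0, "tz": -4.8, "ax": 0, "ay": 0, "az": 0},
    {"tx": 0, "ty": 0, "tz": -6.5, "ax": 0, "ay": 0, "az": 0},
    {"tx": 0, "ty": 0, "tz": -8.5, "ax": 0, "ay": 0, "az": 0},
    {"tx": 0, "ty": -0.5, "tz": -10.5, "ax": 0, "ay": 0, "az": 0},
    {"tx": 0.5, "ty": -2, "tz": -12, "ax": 0, "ay": 0, "az": 0},
    {"tx": 1.5, "ty": -4, "tz": -13, "ax": 0, "ay": 0, "az": 0},
    {"tx": 2.5, "ty": -6, "tz": -13, "ax": 0, "ay": 0, "az": 0},
    {"tx": 3, "ty": -7, "tz": -13, "ax": 0, "ay": 0, "az": 0},
    {"tx": 3, "ty": -7, "tz": -13, "ax": 0, "ay": 0, "az": 0},
  ],
)

```text
time: 33.05
position: [0.4476, 0.3902, 0.2829]
tcp_rot: [0.169, 0.453, 0.871, -0.088]
wrist_force: [0.6, 0.1, 0.7]
finger_gap: 0.0386
grasp_force: 0.0
```

```bash
cat > chk.py <<'E'
from h import *
np.set_printoptions(precision=4,suppress=True)
for k in range(3):
    s2=save('side','s12'); s=read_state(); print(s['time'],s['wrist_force'])
    for n in ['bail_top','bail_left','bail_right','hook_point']:
      for d in models.pinpoint('side',n)[:1]: print(n,round(d['confidence'],2),world('side',d['point'],s))
E
python3 chk.py
```

```text
33.1 [ 0.1678 -0.6234 -0.4355]
bail_top 0.96 [0.5827 0.3249 0.1777]
bail_left 0.58 [0.5492 0.3631 0.1677]
bail_right 0.62 [0.6112 0.2883 0.1708]
hook_point 0.52 [0.5677 0.3107 0.1987]
33.35 [ 0.1862  0.326  -0.7636]
bail_top 0.65 [0.5816 0.3244 0.1757]
bail_left 0.55 [0.5515 0.3634 0.168 ]
bail_right 0.76 [0.6094 0.2905 0.1725]
hook_point 0.69 [0.569  0.3105 0.1971]
33.6 [-1.4103  0.903  -0.5258]
bail_top 0.86 [0.5801 0.3219 0.176 ]
bail_left 0.8 [0.5507 0.3599 0.1661]
bail_right 0.9 [0.6057 0.2893 0.1707]
hook_point 0.56 [0.5695 0.3134 0.1971]
```

Call:
send_rows(
  series=[
    {"tx": 0, "ty": 0, "tz": 0, "ax": 0, "ay": 0, "az": 0},
    {"tx": 0, "ty": 0, "tz": 0, "ax": 0, "ay": 0, "az": 0},
    {"tx": 0, "ty": 0, "tz": 0, "ax": 0, "ay": 0, "az": 0},
    {"tx": 0, "ty": 0, "tz": 0, "ax": 0, "ay": 0, "az": 0},
    {"tx": 0, "ty": 0, "tz": 0, "ax": 0, "ay": 0, "az": 0},
    {"tx": 0, "ty": 0, "tz": 0, "ax": 0, "ay": 0, "az": 0},
    {"tx": 0, "ty": 0, "tz": 0, "ax": 0, "ay": 0, "az": 0},
    {"tx": 0, "ty": 0, "tz": 0, "ax": 0, "ay": 0, "az": 0},
    {"tx": 0, "ty": 0, "tz": 0, "ax": 0, "ay": 0, "az": 0},
    {"tx": 0, "ty": 0, "tz": 0, "ax": 0, "ay": 0, "az": 0},
    {"tx": 0, "ty": 0, "tz": 0, "ax": 0, "ay": 0, "az": 0},
    {"tx": 0, "ty": 0, "tz": 0, "ax": 0, "ay": 0, "az": 0},
    {"tx": 0, "ty": 0, "tz": 0, "ax": 0, "ay": 0, "az": 0},
    {"tx": 0, "ty": 0, "tz": 0, "ax": 0, "ay": 0, "az": 0},
    {"tx": 0, "ty": 0, "tz": 0, "ax": 0, "ay": 0, "az": 0},
    {"tx": 0, "ty": 0, "tz": 0, "ax": 0, "ay": 0, "az": 0},
    {"tx": 0, "ty": 0, "tz": 0, "ax": 0, "ay": 0, "az": 0},
    {"tx": 0, "ty": 0, "tz": 0, "ax": 0, "ay": 0, "az": 0},
    {"tx": 0, "ty": 0, "tz": 0, "ax": 0, "ay": 0, "az": 0},
    {"tx": 0, "ty": 0, "tz": 0, "ax": 0, "ay": 0, "az": 0},
  ],
)

```text
time: 35.8
position: [0.4485, 0.39, 0.2822]
tcp_rot: [0.169, 0.454, 0.87, -0.088]
wrist_force: [-0.2, -0.2, -0.3]
finger_gap: 0.0386
grasp_force: 0.0
```

```bash
python3 chk.py
python3 - <<'E'
from h import *
a=vision.grab_frame('side').astype(int)
for k in range(6): b=vision.grab_frame('side').astype(int); print(np.abs(b-a)[90:190,250:410].mean(), np.abs(b-a)[300:400,0:160].mean())
w=save('wrist','w13'); cv2.imwrite('pics/c13.png',np.vstack([w[:300,:,::-1],cv2.resize(b[80:240,230:434,::-1].astype(np.uint8),(640,500))[:300]]))
E
```

```text
35.85 [ 0.6014  0.2765 -0.2942]
bail_top 0.6 [0.5824 0.3248 0.1734]
bail_left 0.98 [0.5509 0.3632 0.1671]
bail_right 0.65 [0.607  0.2869 0.1719]
hook_point 0.56 [0.5668 0.3075 0.198 ]
36.1 [ 0.8783 -0.2905  0.0036]
bail_top 0.8 [0.5809 0.3245 0.1786]
bail_left 0.55 [0.5492 0.3643 0.1641]
bail_right 0.73 [0.6075 0.2891 0.1743]
hook_point 0.55 [0.566  0.3112 0.1993]
36.35 [-0.3533  1.281   0.5736]
bail_top 0.75 [0.5836 0.3228 0.1763]
bail_left 0.82 [0.5493 0.363  0.167 ]
bail_right 0.91 [0.6079 0.2916 0.1704]
2.0829166666666667 1.9268125
2.0866875 1.9211875
2.0819791666666667 1.8973958333333334
2.0837916666666665 1.9379791666666666
2.0923541666666665 1.9229166666666666
2.092020833333333 1.9246041666666667
```

View pics/c13.png

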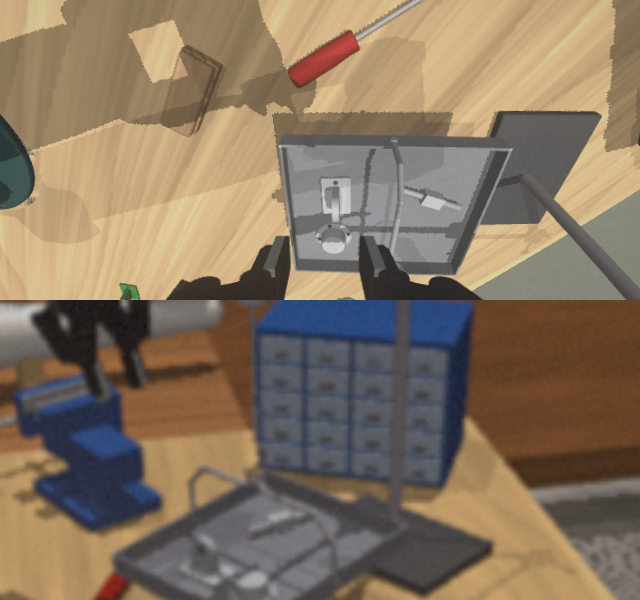

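The pan hangs still with the bracket (335,195), cover (333,238) and shaft (435,200) in it. Frame differences are only camera noise, and the gripper is well clear at (85,350).

```bash
python3 -c "
from plant import arm
print(arm.sign_off())"
```

```text
the job is handed in; nothing more can be done
None
```

The pan holds one bracket, one cover and one shaft and hangs free and still on the balance hook, with the reading at about 46 mm; the spares stayed on the mat, and I handed the job in about 37 s into the 72 s allowed.

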